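# Release the lid of the cheese-cup display case

### The arm

A 6-joint arm with a two-finger parallel gripper is mounted at the origin on the work surface. World frame = base frame: x ahead of the robot, y to its left, z up, the work surface at z = 0. Lengths are in m, angles in rad, forces in N, time in s.
With the tool pointing down it reaches from about 0.35 to 0.975 m from the base axis. Payload 4.9 kg.
Tool frame: the origin (TCP) lies on the front face of the gripper's body, between the roots of the fingers; the fingertips stand ctrl.finger_overhang ahead of it and the grasp point (between the pads) lies 54 mm ahead of it (ctrl.finger_overhang is the distance from the TCP to the fingertips, in m); z points along the fingers, y is the line along which they close (so a half turn about z gives the same grasp; the last joint's range is limited). The gripper opens to 85 mm and grips with 20 to 120 N. Pads are 22 mm wide; open, the fingers measure 114 mm over their backs; the gripper's body (76 mm by 85 mm) begins 54 mm behind the grasp point. The pads swing forward as they close: fully open they stand 13 mm farther back than shut.
Start: joints at [-1.414, 0.053, 1.613, -0, 1.476, -0.119], TCP at [0.17, -0.601, 0.304] pointing down, gripper open.
Joint ranges: [-3.01, 3.01], [-1.01, 2.22], [0.06, 2.58], [-1.02, 4.17], [0.09, 2.62], [-3.14, 3.14]. Speed limits (rad/s): [2.57, 2.57, 3.14, 3.14, 3.14, 3.14].

### API

Orientations are given as a rotation vector (axis times angle).
In Python, from station import ctrl, vision gives the robot as it stands. The module is installed in compiled form; this text tells all that it offers.
- The arm moves only by the tool drive_tool, never from a script. Its argument "rows" is a list of rows, each a list of 2 entries, a list of its own where there are three numbers: the shift along the tool's x, y, z in m, then the turn about the tool's z in rad. A call has 1 to 10 rows; each row shifts and turns the commanded pose from where the row before left it, along the tool's axes as they then stand; what a row does not reach is not made up. A row lasts 1/10 s, in which the tool goes at most 50 mm and 8.59 degrees, less where a joint would pass 70% of its speed; a pose out of reach is approached as far as the arm can. A call with a gripper value outside its range is refused whole. "jaw" is the closure, from 0 (fully open) to 1 (shut), set as the call begins (left out, the last holds). The fingers move at their own pace and stop on an object; "grip_force" is the grip in N (left out, the last holds). Time passes only in rows, so rows that do not move let the fingers close. It gives the time, the measured TCP pose, the force, the opening and the grip force at its end, in the units of the state.
- ctrl.get_obs(): the state, without advancing time (a new reading comes with each control period).
- vision.get_image(name): name is "side" or "top" or "wrist"; returns a dict with "image" (420x560x3 uint8, blue, green, red), "vertical_fov" (degrees; the focal length in pixels is half the picture's height over the tangent of half this angle, whatever the lens; pixels are square), "cx", "cy" (the principal point, pixels), "R" (3x3) and "t" (3): a world point X has camera coordinates R X + t. Camera axes: x right, y down, z forward; pixel columns grow to the right and rows downward; lengths in m; the calibration is good to about 2 mm. A picture is of the moment at which its call begins. There is no depth.
- ctrl.finish_job(): hands the job in; it is judged then, once.
The state is a dict: "t": time; "q": joint angles; "dq": joint speeds; "effort": joint torques, N m; "tool_pos": TCP position; "tool_rot": TCP orientation; "contact_force": force on the tool from outside, world axes, zero at the start; "wrist_torque": the same for the moment, N m; "opening": finger opening in m; "grip_force": force on a finger pad.
Only numpy, scipy, OpenCV 4.12 (cv2) and the standard library are available. Lean on these libraries where they do the work, as an engineer would, in place of code of your own. Each camera call takes 0.05 s, during which the arm holds its last target. There are 200 camera calls.

### The job

Two glazed display cases stand on the counter, one holding a tray of small cheese cups and the other a single whole cheese wheel. Unlock the case with the cheese cups: turn its latch knob a quarter turn clockwise (seen from above) as far as it goes, let go, and let the sprung lid rise to its stop. Leave the other case locked.

Things in the scene. Friction and masses are not known exactly. Their poses are not given: they have to be found in the camera images.
- cups_grip (a point): Grip point of the cup case's dark steel wing knob: on its turning axis, 12 mm below the top of its upright bar (48 mm long, 14 thick, 42 tall). Knob disc (44 mm wide) 28 mm below the point, lid top 36 mm below. y axis along the bar, x across its thickness, z up; axes turn and tilt with the knob. It stands mid-way along the lid's wide front rail, 40 mm in from the edge facing the robot.
- cups_latch (a joint): Angle of that knob, rad. 0 locked: bar parallel to the case's front edge; grows clockwise seen from above to a stop at 1.57, bar pointing front to back. May start up to 0.2 off. Stays where left; friction about 0.05 N m. Its cam tongue frees the lid at about 1.15 rad. The case is fixed: 240 mm deep, 220 wide, 108 tall with its lid, clear walls and pane.
- cups_lid (a joint): Opening angle of the cup case's lid, rad, 0 shut. Hinged along the far top edge, 200 mm behind the knob; held shut by the latch. Once freed, a damped spring (about 1.5 N at the knob) raises it in 1 to 3 s to its stop at 0.35; the knob rises about 70 mm and moves about 30 mm towards the hinge.
- wheel_latch (a joint): Angle of the identical knob on the identical case that holds one large cheese wheel, rad, same sense: leave it locked, as found. The two cases stand side by side in either order, each turned up to 20 degrees.

How it is judged:
At the end, for the whole second after the job is handed in: The cup case's knob is turned to at least 1.35 rad (77 degrees) and its lid has risen to at least 0.25 rad and is at rest; the wheel case's knob is still below 0.45 rad, locked (value of joint cups_latch above 1.35 rad and value of joint cups_lid above 0.25 rad and velocity of joint cups_lid below 0.1 rad/s and value of joint wheel_latch below 0.45 rad); the robot touches nothing.
It fails at once if the knob of the wheel case is turned towards open (beyond 0.45 rad) (value of joint wheel_latch above 0.45 rad).
It also fails if it takes over 38 s, if anything falls off the work surface, if the arm or the gripper's body presses on something with over 40 N, if the wrist force passes 120 N, or if a joint passes its speed limit or range.

## Working session

There is one attempt and no reset: what is moved stays moved. The work goes in short steps, Python scripts to look and compute and a tool call to move; the robot and the scene stay as the last step left them, time stands still between calls to the robot, and variables do not carry over. Pictures are saved under pics/ and viewed, at most 10 in all, crops included, and the job is handed in when it is done.

Besides the shell and the picture viewer there is one more tool, called after "Call:" as name(argument=value, ...), one argument or row to a line, values as JSON. drive_tool: Moves the arm, as the interface text tells. Its arguments: {"type":"object","properties":{"rows":{"type":"array","items":{"type":"array"}},"jaw":{"type":"number"},"grip_force":{"type":"number"}},"required":["rows"]}

```bash
mkdir -p pics; cat > h.py <<'E'
import numpy as np, cv2
from scipy.spatial.transform import Rotation as Ro
from station import ctrl, vision
def snap(n,f):
    d=vision.get_image(n); cv2.imwrite('pics/'+f,d['image'])
    np.savez('pics/'+f[:-4],**{k:d[k] for k in('vertical_fov','cx','cy','R','t')}); return d
def ray(f,u,v):
    d=np.load('pics/'+f+'.npz'); F=210/np.tan(np.radians(d['vertical_fov'])/2)
    R=d['R']; o=-R.T@d['t']; r=R.T@np.array([(u-d['cx'])/F,(v-d['cy'])/F,1]); return o,r
def atz(f,u,v,z):
    o,r=ray(f,u,v); return o+r*(z-o[2])/r[2]
def proj(f,X):
    d=np.load('pics/'+f+'.npz'); F=210/np.tan(np.radians(d['vertical_fov'])/2)
    c=d['R']@np.array(X)+d['t']; return c[:2]/c[2]*F+[d['cx'],d['cy']]
E
python3 - <<'E'
from h import *
snap('top','top1.png'); snap('side','side1.png')
o=ctrl.get_obs(); print(o['t'],o['tool_pos'],o['tool_rot'],o['opening'],ctrl.finger_overhang)
E
```

```text
0.1 [ 0.17011944 -0.60093334  0.30274605] [-3.10985032e+00 -4.31542360e-01  6.98444106e-05] 0.08543031134940933 0.0726
```

View pics/top1.png

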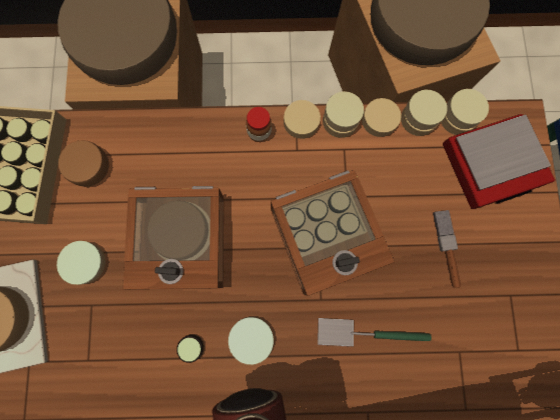

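View pics/side1.png

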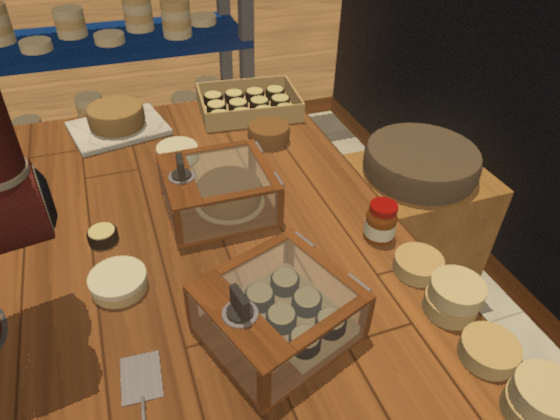

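The top view shows the cup case on the right, with its knob at about (345,263), and the wheel case on the left, with its knob at about (170,271). In the side view the cup case is nearer, with its knob at about (240,305). I'll enlarge both for accurate pixels.

```bash
python3 - <<'E'
from h import *
a=cv2.imread('pics/top1.png')[225:305,270:400]; b=cv2.imread('pics/side1.png')[275:335,190:290]
a=cv2.resize(a,None,fx=5,fy=5,interpolation=cv2.INTER_CUBIC)[:300*2,:400*2]
cv2.imwrite('pics/ca.png',a)
b=cv2.convertScaleAbs(cv2.resize(b,None,fx=6,fy=6,interpolation=cv2.INTER_CUBIC),alpha=1.8)
cv2.imwrite('pics/cb.png',b)
for u,v in((345,263),(170,271)): print(atz('top1',u,v,.108))
o,r=ray('top1',280,210);print(o,r)
E
```

```text
[ 0.49259729 -0.19037684  0.108     ]
[0.48352023 0.21851574 0.108     ]
[ 0.45363545 -0.00848914  1.01422064] [ 0.18283319 -0.03644702 -0.98305123]
```

View pics/ca.png

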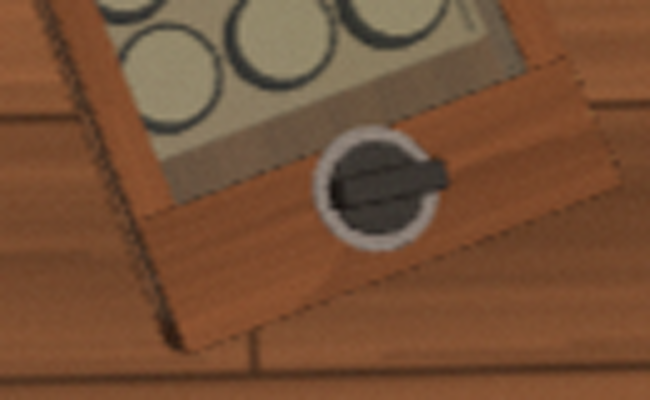

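View pics/cb.png

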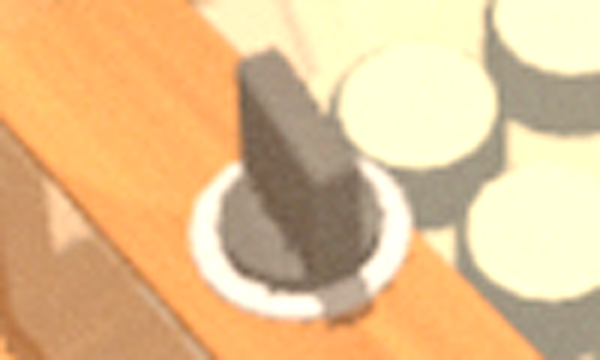

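The crops show the plate ring centred at top pixel (345.4,262.6) and the front lid edge running (307,295.4)–(394,262.4). The bar top spans (339,264) to (359,260) in the top view. In the side view the bar-top corners are (230,286), (236,283), (250,301) and (243,305), centred at (239.8,293.7).

```bash
python3 - <<'E'
from h import *
P=atz('top1',345.4,262.6,.110); print('ring',P)
e1=atz('top1',307,295.4,.108); e2=atz('top1',394,262.4,.108)
d=e2-e1; L=np.linalg.norm(d); print('edge',L,np.degrees(np.arctan2(d[1],d[0])),'mid',(e1+e2)/2)
n=np.array([-d[1],d[0],0])/L; 
for s in(1,-1): print('knob from edge',(e1+e2)/2+s*n*.04)
S=lambda u,v:atz('side1',190+u/6,275+v/6,.156)
a=(S(240,65)+S(275,50))/2;b=(S(360,155)+S(320,180))/2
print('bar side',(a+b)/2,np.linalg.norm(a-b),np.degrees(np.arctan2(*(b-a)[1::-1])))
T=lambda u,v:atz('top1',270+u/5,225+v/5,.156)
a=T(345,195);b=T(445,174);print('bar top',(a+b)/2,np.linalg.norm(a-b),np.degrees(np.arctan2(*(b-a)[1::-1])))
o=ctrl.get_obs();print(Ro.from_rotvec(o['tool_rot']).as_matrix().round(3))
E
```

```text
ring [ 0.49341426 -0.19096491  0.11      ]
edge 0.2183496570123393 -71.1287071325146 mid [ 0.45603713 -0.20170746  0.108     ]
knob from edge [ 0.49388703 -0.18876973  0.108     ]
knob from edge [ 0.41818723 -0.2146452   0.108     ]
bar side [ 0.49347691 -0.18953886  0.156     ] 0.04313437426465016 -77.75415622537305
bar top [ 0.49274726 -0.18977134  0.156     ] 0.04562016424424832 -79.64497067365139
[[ 0.962  0.272 -0.   ]
 [ 0.272 -0.962  0.002]
 [ 0.    -0.002 -1.   ]]
```

The three estimates agree within 2 mm. The knob is at (0.493,-0.190), with the bar at -78.5° and the case edge at -71.1°, so the latch starts at about 0.13. I'll move above it and turn the tool by -1.5 rad so that it closes across the bar.

Call:
drive_tool(
  rows=[
    [[0.038, -0.0277, 0], 0],
    [[0.038, -0.0277, 0], 0],
    [[0.038, -0.0277, 0], 0],
    [[0.038, -0.0277, 0], 0],
    [[0.038, -0.0277, 0], 0],
    [[0.038, -0.0277, 0], 0],
    [[0.038, -0.0277, 0], 0],
    [[0.038, -0.0277, 0], 0],
    [[0.038, -0.0277, 0], 0],
    [[0.038, -0.0277, 0], 0],
  ],
  jaw=0,
)

```text
t: 1.1
tool_pos: [0.461, -0.2295, 0.3035]
tool_rot: [-3.112, -0.432, 0.0]
contact_force: [0.2, -0.2, 0.9]
opening: 0.0854
grip_force: 0.0
```

Call:
drive_tool(
  rows=[
    [[0, 0, 0], -0.149],
    [[0, 0, 0], -0.149],
    [[0, 0, 0], -0.149],
    [[0, 0, 0], -0.149],
    [[0, 0, 0], -0.149],
    [[0, 0, 0], -0.149],
    [[0, 0, 0], -0.149],
    [[0, 0, 0], -0.149],
    [[0, 0, 0], -0.149],
    [[0, 0, 0], -0.149],
  ],
)

```text
t: 2.1
tool_pos: [0.4602, -0.2312, 0.3033]
tool_rot: [-1.986, -2.432, 0.0]
contact_force: [0.3, -0.2, -0.5]
opening: 0.0855
grip_force: 0.0
```

```bash
cat >> h.py <<'E'
def err(x,y,z,bar):  # tool-frame shift and turn so that tool x lies along bar (deg, mod 180)
    o=ctrl.get_obs(); R=Ro.from_rotvec(o['tool_rot']).as_matrix()
    yaw=np.degrees(np.arctan2(R[1,0],R[0,0]))
    print(o['t'],o['tool_pos'].round(4),'shift',(R.T@(np.array([x,y,z])-o['tool_pos'])).round(4),'yaw',yaw,'turn',np.radians((yaw-bar+90)%180-90),'q6',o['q'][5],'F',o['contact_force'].round(1),'open',o['opening'])
E
python3 - <<'E'
from h import *
err(.4933,-.190,.199,-78.5)
E
```

```text
2.1 [ 0.4602 -0.2312  0.3033] shift [0.0336 0.0408 0.1042] yaw 101.52697684619488 turn 0.0004708347879048345 q6 -0.8113375551988139 F [ 0.3 -0.2 -0.5] open 0.08549057102091448
```

Call:
drive_tool(
  rows=[
    [[0.0168, 0.0204, 0.015], 0],
    [[0.0168, 0.0204, 0.015], 0],
    [[0, 0, 0], 0],
    [[0, 0, 0], 0],
  ],
)

```text
t: 2.5
tool_pos: [0.4936, -0.1901, 0.2731]
tool_rot: [-1.992, -2.427, 0.001]
contact_force: [0.1, 0.8, 0.7]
opening: 0.0854
grip_force: 0.0
```

```bash
python3 - <<'E'
from h import *
snap('wrist','w1.png'); err(.4933,-.190,.199,-78.5)
print(proj('w1',[.4933,-.190,.156]),proj('w1',[.4933,-.19,.116]))
b=np.radians(-78.5);u=np.array([np.cos(b),np.sin(b),0])
for s in(-1,1):print(proj('w1',np.array([.4933,-.190,.156])+s*.024*u))
E
```

```text
2.55 [ 0.4937 -0.1907  0.2739] shift [ 0.0008 -0.0002  0.0749] yaw 101.1862489129054 turn -0.005475989501512288 q6 -0.7042228322600935 F [-1.1  0.5  0.2] open 0.08549696438828314
[287.60717109 231.2363321 ] [287.64088206 211.21469069]
[287.43709093 192.49610859]
[287.7662688  267.47501487]
```

View pics/w1.png

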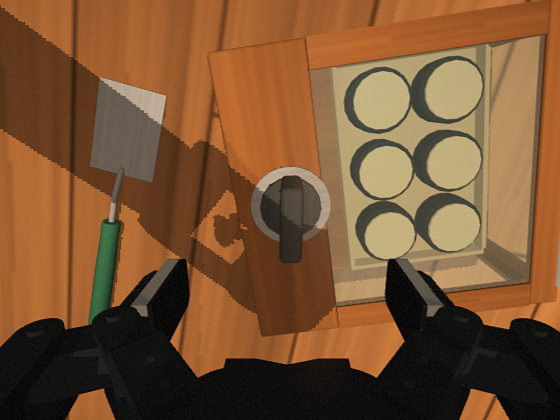

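The wrist view shows the bar upright in the picture, so the tool is aligned. Its top runs from about (290,188) to (291,262) and the ring centre is at (290,205). That puts the knob about 2 mm further along tool +x and 1 mm along +y than I assumed, so I'll correct and descend.

Call:
drive_tool(
  rows=[
    [[0.001, 0, 0.015], 0],
    [[0.001, 0.001, 0.015], 0],
    [[0.0005, 0, 0.015], 0],
    [[0, 0, 0.015], 0],
    [[0, 0, 0.014], 0],
    [[0, 0, 0], 0],
    [[0, 0, 0], 0],
    [[0, 0, 0], 0],
  ],
)

```text
t: 3.35
tool_pos: [0.4949, -0.1881, 0.2007]
tool_rot: [1.994, 2.426, 0.0]
contact_force: [-0.1, 0.1, 0.6]
opening: 0.0852
grip_force: 0.0
```

Call:
drive_tool(
  rows=[
    [[0, 0, 0], 0],
    [[0, 0, 0], 0],
    [[0, 0, 0], 0],
    [[0, 0, 0], 0],
    [[0, 0, 0], 0],
    [[0, 0, 0], 0],
    [[0, 0, 0], 0],
    [[0, 0, 0], 0],
  ],
  jaw=1,
  grip_force=30,
)

```text
t: 4.15
tool_pos: [0.495, -0.1877, 0.2001]
tool_rot: [1.994, 2.426, 0.002]
contact_force: [5.1, 2.3, -1.1]
opening: 0.0132
grip_force: 34.7
```

The jaws hold the bar at about 13–14 mm opening, with small side force. Next I turn clockwise.

Call:
drive_tool(
  rows=[
    [[0, 0, 0], 0.1],
    [[0, 0, 0], 0.1],
    [[0, 0, 0], 0.1],
    [[0, 0, 0], 0.1],
    [[0, 0, 0], 0.1],
    [[0, 0, 0], 0.1],
    [[0, 0, 0], 0],
  ],
)

```text
t: 4.85
tool_pos: [0.4951, -0.1876, 0.2002]
tool_rot: [2.624, 1.727, 0.003]
contact_force: [5.8, 2.4, -0.9]
opening: 0.0137
grip_force: 34.7
```

Call:
drive_tool(
  rows=[
    [[0, 0, 0], 0.1],
    [[0, 0, 0], 0.1],
    [[0, 0, 0], 0.1],
    [[0, 0, 0], 0.1],
    [[0, 0, 0], 0.1],
    [[0, 0, 0], 0.1],
    [[0, 0, 0], 0.1],
    [[0, 0, 0], 0.05],
    [[0, 0, 0], 0],
    [[0, 0, 0], 0],
  ],
)

```text
t: 5.85
tool_pos: [0.4952, -0.1876, 0.2003]
tool_rot: [3.074, 0.648, 0.004]
contact_force: [4.7, 1.7, -1.0]
opening: 0.0132
grip_force: 34.7
```

```bash
python3 - <<'E'
from h import *
err(.4933,-.190,.2,-161.1); print(ctrl.get_obs()['wrist_torque'])
E
```

```text
5.85 [ 0.4952 -0.1876  0.2003] shift [-0.0027  0.0014  0.0003] yaw 23.819702741727724 turn 0.08586501106254141 q6 0.6512294560772999 F [ 4.7  1.7 -1. ] open 0.013167109239565844
[ 0.39128686 -0.78837013 -0.08738609]
```

Call:
drive_tool(
  rows=[
    [[0, 0, 0], 0.04],
    [[0, 0, 0], 0.04],
    [[0, 0, 0], 0.02],
    [[0, 0, 0], 0.02],
    [[0, 0, 0], 0],
    [[0, 0, 0], 0],
  ],
)

```text
t: 6.45
tool_pos: [0.4953, -0.1876, 0.2005]
tool_rot: [3.106, 0.468, 0.004]
contact_force: [5.7, 1.4, -1.0]
opening: 0.0136
grip_force: 39.8
```

```bash
python3 - <<'E'
from h import *
err(.4933,-.190,.2,-161.1); print(ctrl.get_obs()['wrist_torque'])
E
```

```text
6.45 [ 0.4953 -0.1876  0.2005] shift [-0.0027  0.0017  0.0005] yaw 17.12508734397424 turn -0.030978069782967372 q6 0.7686374706532367 F [ 5.7  1.4 -1. ] open 0.013572288212924362
[ 0.42993783 -0.76039859  0.92536488]
```

Torque rose to 0.9 N m at yaw 17°, so the knob is on its stop. I'll open the jaws and retreat straight up before the lid rises.

Call:
drive_tool(
  rows=[
    [[0, 0, 0], 0],
    [[0, 0, 0], 0],
    [[0, 0, -0.02], 0],
    [[0, 0, -0.035], 0],
    [[0, 0, -0.035], 0],
    [[0, 0, -0.035], 0],
    [[0, 0, -0.035], 0],
    [[0, 0, -0.035], 0],
    [[0, 0, -0.02], 0],
    [[0, 0, 0], 0],
  ],
  jaw=0,
)

```text
t: 7.45
tool_pos: [0.4948, -0.1885, 0.419]
tool_rot: [3.103, 0.461, 0.007]
contact_force: [-0.2, -0.4, 0.4]
opening: 0.0856
grip_force: 0.0
```

Call:
drive_tool(
  rows=[
    [[-0.02, 0, 0], 0],
    [[-0.02, 0, 0], 0],
    [[-0.02, 0, 0], 0],
    [[0, 0, 0], 0],
    [[0, 0, 0], 0],
    [[0, 0, 0], 0],
    [[0, 0, 0], 0],
    [[0, 0, 0], 0],
    [[0, 0, 0], 0],
    [[0, 0, 0], 0],
  ],
)

```text
t: 8.45
tool_pos: [0.4372, -0.2053, 0.4149]
tool_rot: [-3.107, -0.463, 0.0]
contact_force: [-0.2, -0.6, 1.1]
opening: 0.0856
grip_force: 0.0
```

Call:
drive_tool(
  rows=[
    [[0, 0, 0], 0],
    [[0, 0, 0], 0],
    [[0, 0, 0], 0],
    [[0, 0, 0], 0],
    [[0, 0, 0], 0],
    [[0, 0, 0], 0],
    [[0, 0, 0], 0],
    [[0, 0, 0], 0],
    [[0, 0, 0], 0],
    [[0, 0, 0], 0],
  ],
)

```text
t: 9.45
tool_pos: [0.437, -0.2053, 0.4149]
tool_rot: [3.107, 0.463, 0.0]
contact_force: [0.4, 0.2, -0.3]
opening: 0.0855
grip_force: 0.0
```

```bash
python3 - <<'E'
from h import *
snap('side','side2.png'); snap('wrist','w2.png')
E
```

```text
(no output)
```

View pics/side2.png

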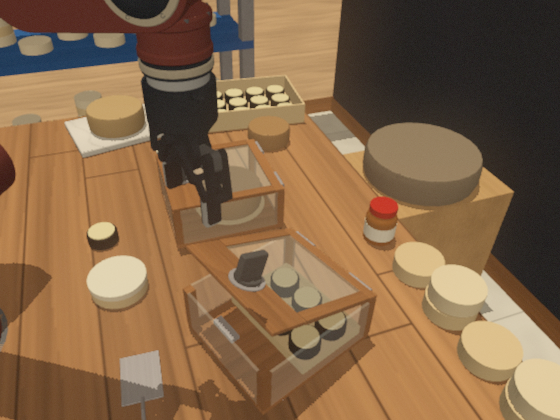

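View pics/w2.png

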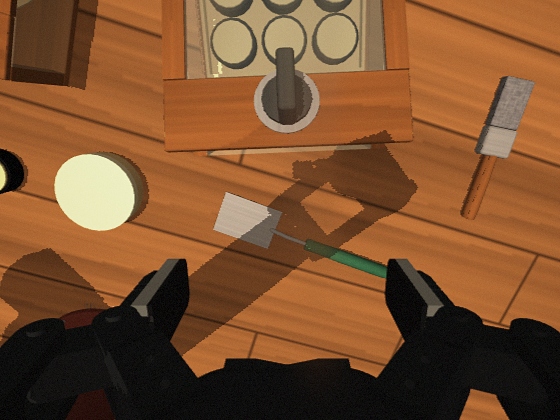

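The side view shows the cup lid raised, with its ring at (247,280). The wrist view shows the bar pointing front to back, with the ring at (287,99). The wheel case wasn't touched. I'll wait 1 s more, then check the lid's angle and that it is at rest.

Call:
drive_tool(
  rows=[
    [[0, 0, 0], 0],
    [[0, 0, 0], 0],
    [[0, 0, 0], 0],
    [[0, 0, 0], 0],
    [[0, 0, 0], 0],
    [[0, 0, 0], 0],
    [[0, 0, 0], 0],
    [[0, 0, 0], 0],
    [[0, 0, 0], 0],
    [[0, 0, 0], 0],
  ],
)

```text
t: 10.55
tool_pos: [0.437, -0.2053, 0.4149]
tool_rot: [-3.107, -0.463, -0.0]
contact_force: [0.6, 0.5, 0.1]
opening: 0.0857
grip_force: 0.0
```

```bash
python3 - <<'E'
from h import *
snap('side','side3.png')
d=cv2.absdiff(cv2.imread('pics/side2.png'),cv2.imread('pics/side3.png'))
print('moved px',(d.max(2)>40).sum())
n=np.array([np.cos(np.radians(18.9)),np.sin(np.radians(18.9)),0])
for th in(.15,.25,.35):
    X=np.array([.494,-.189,.11])+n*.2*(1-np.cos(th))+[0,0,.2*np.sin(th)]
    print(th,proj('side2',X),proj('w2',X))
E
```

```text
moved px 0
0.15 [241.37076575 299.62466261] [288.87691159 115.58774089]
0.25 [243.16457537 289.78882285] [288.86055028 111.80850861]
0.35 [246.05608217 279.33063272] [288.76737494 105.23430486]
```

The ring position in the side view matches a lid angle of 0.35 rad, and nothing moved between the two pictures. I'm handing in.

```bash
python3 -c "
from station import ctrl
print(ctrl.finish_job())"
```

```text
the job is handed in; nothing more can be done
None
```

The cup case's knob is turned to its stop, its lid has risen to about 0.35 rad and is at rest, the wheel case was not touched, and the job is handed in (no verdict was returned).

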